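Load the keyed amber filter cell into the sloped dock and flip the bail over it

TASK

Load the amber filter cell into the sloped dock: turn it so that its white key lug lines up with the notch in the black pocket ring, and let it drop fully home, flat on the pocket floor. Then flip the wire bail with the red tab over until it lies down across the cell. Leave the blue cell, the tube, the reagent bottle and the petri dishes standing where they are.

Things in the scene. Friction and masses are not known exactly. Their poses are not given: they have to be found in the camera images.
- dock: Free-standing sloped dock, fixed to the bench; dark base plate 124 x 104 x 10 mm (its x by y). Origin under the base's centre on the bench top; its x axis points away from its low front edge to its high back, z up.
- dock_plate: The dock's aluminium plate, 118 mm up the slope by 100 mm across, sloping 30 degrees, low at the front. Origin at the pocket's centre on the plate surface (the pocket floor), 52 mm over the bench; x points up the slope, y across it to the left, z is the outward normal, leaning 30 degrees from vertical to the front. A seated cell's axes are parallel to these. Two bail ears at x 50, y +-31 mm, 26 mm high.
- notch (a point): The pocket is a black ring standing on the plate, 10 mm high, inner radius 29.5 mm, outer 38 mm. Its one notch, 14 mm wide and open from top to floor, is on its downhill side. This point is in the notch on the pocket floor, 34 mm down the slope (-x) from the pocket centre.
- bail_hinge (a point): Middle of the bail's hinge axis, which runs across the slope (plate y), 50 mm up the slope from the pocket centre and 22 mm over the plate surface; its axes are the plate's.
- bail_bar (a point): Middle of the bail's crossbar. The bail is a wire loop: two side wires 6 mm thick, 46 mm apart, run 94 mm from the hinge to a crossbar 8 mm thick, parallel to the hinge; beyond it a red tab, 26 mm wide, 6 mm thick, sticks out 22 mm in line with the wires. This point's z axis points from the hinge to the tab.
- bail (a joint): Bail angle in rad: 0 = thrown back, leaning 25 degrees past vertical away from the front (as it starts); 0.44 = upright; 2.53 = lying over the pocket, parallel to the plate, 1 mm over a seated cell. 80 g, no spring: its weight holds it back, and once past upright it falls forward by itself, damped, within about a second. It cannot close over a cell that is not home.
- amber_cell_center (a point): Amber (orange) filter cell, 120 g: a round puck 56 mm across, 18 mm high, its bottom edge chamfered, with a white key lug on its side and a handle on top; total height 46 mm. This point is on its axis, 23 mm over its underside; x points away from the lug (lug at -x), z up. It starts flat on the bench, handle up, the lug turned up to 75 degrees either way from pointing back at the robot (-x).
- amber_cell_handle (a point): Middle of the amber cell's black handle bar, on the axis: an upright bar 30 mm long in line with the lug (x), 12 mm thick (y), 28 mm high, standing on the puck's top. This point is 32 mm over the cell's underside. The white lug is 10 mm wide, 17 mm high and reaches 37 mm from the axis.
- blue_cell_center (a point): The same cell in blue; not wanted. This point is on its axis 23 mm over its underside.
- tube_center (a point): Capped sample tube standing upright, 33 mm across, 112 mm high; this point is half-way up.
- bottle_center (a point): Reagent bottle with orange cap, 56 mm across, 105 mm high; this point is half-way up.
- petri_center (a point): Stack of petri dishes, 91 mm across, 45 mm high; this point is half-way up.
There are look-alikes about, which are no part of the job. What is shaped like the part that bears amber_cell_center but green or turquoise is not meant.

How it is judged:
By the outcome, as a careful person would: the job done as asked, in the order asked, and still so for the second after the job is handed in, with the robot touching nothing.
It also fails if it takes over 45 s, if anything falls off the work surface, if the arm or the gripper's body presses on something with over 40 N, if the wrist force passes 120 N, or if a joint passes its speed limit or range.

ROBOT

A 6-joint arm with a two-finger parallel gripper is mounted at the origin on a cart in front of the work surface, level with it; the furniture and walls round the work are solid. World frame = base frame: x ahead of the robot, y to its left, z up, the work surface at z = 0. Lengths are in m, angles in rad, forces in N, time in s.
With the tool pointing down it reaches from about 0.4 to 0.825 m from the base axis. Payload 7 kg.
Tool frame: the origin (TCP) lies at the centre of the arm's flange, where the gripper is bolted on; the fingertips stand 178 mm ahead of it and the grasp point (between the pads) lies 159 mm ahead of it; z points along the fingers, y is the direction in which the jaws open and shut (so a half turn about z gives the same grasp; the last joint's range is limited). The gripper opens to 88 mm and grips with 3 to 60 N. Pads are 19 mm wide; open, the fingers measure 130 mm over their backs; the gripper's body (78 mm by 193 mm) begins 47 mm behind the grasp point.
Start: joints at [-1.023, 0.359, 0.012, 0, -1.224, -0.288], TCP at [0.173, -0.652, 0.405] pointing down, gripper open.
Joint ranges: [-3.07, 3.07], [-1.43, 2.12], [-1.02, 1.25], [-3.03, 1.67], [-3.05, -0], [-3.03, 3.03]. Speed limits (rad/s): [2.39, 2.39, 3.01, 3.14, 3.14, 3.14].

INTERFACE

Orientations are given as [roll, pitch, yaw] about the fixed x, y, z axes, in that order (R = Rz(yaw) Ry(pitch) Rx(roll)).
In Python, from station import * gives the robot as it stands.
- The arm moves only by the tool send_rows, never from a script. Its argument "motion" is a list of rows, each an object with "offset": the shift along the tool's x, y, z in cm, a list of three; "turn": the turn about the tool's z in degrees. In form: [{"offset": [x, y, z], "turn": turn}, ...]. A call has 1 to 8 rows; each row is the pose to reach, as a shift and turn from the pose commanded when the call began, along the tool's axes at that moment; what a row does not reach only later rows make up. A row lasts 1/10 s, in which the tool goes at most 50 mm and 8.59 degrees, less where a joint would pass 70% of its speed; a pose out of reach is approached as far as the arm can. A call with a gripper value outside its range is refused whole. "hand" is the opening, from -1 (shut) to 1 (fully open), set as the call begins (left out, the last holds). The fingers move at their own pace and stop on an object; "squeeze" is the grip in N (left out, the last holds). Time passes only in rows, so rows that repeat a pose let the fingers close. It gives the time, the measured TCP pose, the force and the opening at its end, in the units of the state.
- get_state(): the state, without advancing time (a new reading comes with each control period).
- grab_frame(name): name is "side" or "top" or "wrist"; returns a dict with "frame" (384x512x3 uint8, blue, green, red), "range_z" (384x512 float32, m along the optical axis (not along the pixel's ray), 0 where there is no reading), "vertical_fov" (degrees; the focal length in pixels is half the picture's height over the tangent of half this angle, whatever the lens; pixels are square), "cx", "cy" (the principal point, pixels), "cam_to_world" (4x4, takes a point from camera to world coordinates). Camera axes: x right, y up, looking along -z (the intrinsics and any distortion apply to the point x, -y, -z); pixel columns grow to the right and rows downward; lengths in m; the calibration is good to about 2 mm. A picture is of the moment at which its call begins.
- job_done(): hands the job in, once; it reports no verdict.
The state is a dict: "t": time; "q": joint angles; "qd": joint speeds; "joint_efforts": joint torques, N m; "eef_pos": TCP position; "ee_rot": TCP orientation; "force": force on the tool from outside, world axes, zero at the start; "moment": the same for the moment, N m; "width": finger opening in m.
Only numpy, scipy, OpenCV 4.12 (cv2) and the standard library are available. Lean on these libraries where they do the work, as an engineer would, in place of code of your own. Each camera call takes 0.05 s, during which the arm holds its last target. There are 200 camera calls.

## Working session

There is one attempt and no reset: what is moved stays moved. The work goes in short steps, Python scripts to look and compute and a tool call to move; the robot and the scene stay as the last step left them, time stands still between calls to the robot, and variables do not carry over. Pictures are saved under pics/ and viewed, about 8 in all and at most 12, crops included, and the job is handed in when it is done.

Besides the shell and the picture viewer there is one more tool, called after "Emit:" as name(argument=value, ...), one argument or row to a line, values as JSON. send_rows: Moves the arm, as the interface text tells. Its arguments: {"type":"object","properties":{"motion":{"type":"array"},"hand":{"type":"number"},"squeeze":{"type":"number"}},"required":["motion"]}

```bash
mkdir -p pics; ls
python3 - <<'E'
from station import *
import cv2,numpy as np
s=get_state();print({k:np.round(v,3) for k,v in s.items()})
fs={n:grab_frame(n) for n in("side","top")}
for n,f in fs.items():
    print(n,{k:v for k,v in f.items() if k not in("frame","range_z")}, (f["range_z"]>0).mean())
    np.savez(f"{n}0.npz",**f)
cv2.imwrite("pics/a.png",np.hstack([cv2.resize(fs[n]["frame"],(400,300),interpolation=cv2.INTER_AREA) for n in fs]))
cv2.imwrite("pics/top.png",cv2.resize(fs["top"]["frame"],(800,600)))
cv2.imwrite("pics/side.png",cv2.resize(fs["side"]["frame"],(800,600)))
E
```

```text
pics
{'t': np.float64(0.0), 'q': array([-1.023,  0.359,  0.011, -0.   , -1.224, -0.288]), 'qd': array([ 0.002,  0.   , -0.001,  0.   ,  0.   , -0.   ]), 'joint_efforts': array([ 1.0000e-03, -5.8272e+01,  2.9306e+01,  6.9980e+00,  7.0000e-03,
       -0.0000e+00]), 'eef_pos': array([ 0.173, -0.652,  0.404]), 'ee_rot': array([ 3.14 , -0.   , -2.882]), 'force': array([-0.873, -0.144, -0.467]), 'moment': array([-0.003, -0.001, -0.035]), 'width': np.float64(0.088)}
side {'vertical_fov': 57.891803338960976, 'cx': 259.47002533751635, 'cy': 185.98441872593165, 'cam_to_world': array([[ 0.96621942,  0.12395315, -0.22595496,  0.33498508],
       [-0.25771122,  0.47226564, -0.84294133, -0.78966534],
       [ 0.00222553,  0.87269742,  0.48825635,  0.55454847],
       [ 0.        ,  0.        ,  0.        ,  1.        ]])} 0.9899546305338541
top {'vertical_fov': 50.70237647968378, 'cx': 255.95691143295983, 'cy': 191.46328307673775, 'cam_to_world': array([[-0.00822127,  0.99387024, -0.11024677,  0.44228663],
       [-0.99967231, -0.01084155, -0.02318905, -0.03644996],
       [-0.02424216,  0.11002   ,  0.99363369,  1.290384  ],
       [ 0.        ,  0.        ,  0.        ,  1.        ]])} 0.9957834879557291
```

View pics/top.png

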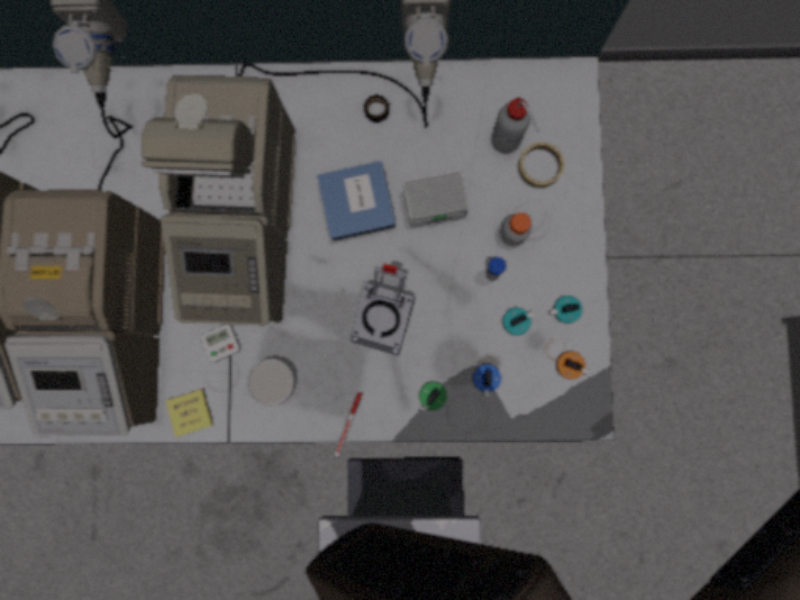

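View pics/side.png

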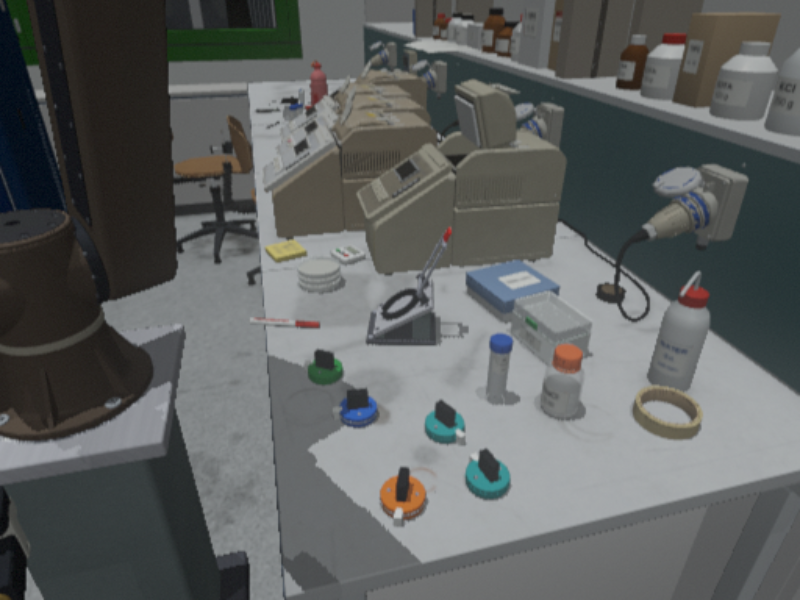

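The top view shows the amber cell at (571,364), the dock at (382,318) with its notch toward the robot, and the bail's red tab at (390,268). The side view shows the amber lug at (398,517), pointing toward -y.

```bash
cat > h.py <<'E'
import cv2,numpy as np
def load(n): return dict(np.load(n))
def foc(f): return f["frame"].shape[0]/2/np.tan(np.radians(f["vertical_fov"]/2))
def cloud(f):
    h,w=f["range_z"].shape; v,u=np.mgrid[:h,:w]; z=f["range_z"]; F=foc(f)
    p=np.stack([(u-f["cx"])/F*z,-(v-f["cy"])/F*z,-z],-1)
    T=f["cam_to_world"]; return p@T[:3,:3].T+T[:3,3]
def ray(f,u,v):
    F=foc(f); T=f["cam_to_world"]
    d=np.stack([(np.asarray(u)-f["cx"])/F,-(np.asarray(v)-f["cy"])/F,-np.ones(np.shape(u))],-1)@T[:3,:3].T
    return T[:3,3],d
def onz(f,u,v,z):
    o,d=ray(f,u,v); return o+d*((z-o[2])/d[...,2])[...,None]
def onplane(f,u,v,p,n):
    o,d=ray(f,u,v); return o+d*(((p-o)@n)/(d@n))[...,None]
def hsv(f): return cv2.cvtColor(f["frame"],cv2.COLOR_BGR2HSV)
E
python3 - <<'E'
from h import *
for n in("top","side"):
    f=load(n+"0.npz");H=hsv(f);P=cloud(f)
    h,s,v=[H[...,i].astype(int) for i in range(3)]
    reg=(P[...,0]>.2)&(P[...,0]<.6)&(P[...,1]<-.2)&(P[...,1]>-.6)
    m=(h>5)&(h<22)&(s>150)&(v>60)&reg
    c,l,st,ce=cv2.connectedComponentsWithStats(m.astype(np.uint8))
    for i in range(1,c):
        if st[i,4]>30: print(n,"orange",st[i],ce[i].round(1),np.median(P[l==i],0).round(4))
    # dock
    reg=(abs(P[...,1]-.0)<.12)&(P[...,0]>.35)&(P[...,0]<.7)
    if n=="top":
        g=P[reg]; print("heights",np.percentile(g[:,2],[1,50,90,99]).round(3))
        x0=P[202,244]; print("dock px",x0)
    r=((h<8)|(h>172))&(s>120)&(v>60)&reg
    print(n,"red",r.sum(),np.argwhere(r).mean(0),P[r].mean(0), np.median(P[r],0))
f=load("top0.npz")
a=cv2.resize(f["frame"][155:235,215:275],None,fx=7,fy=7,interpolation=cv2.INTER_CUBIC)
b=cv2.resize(f["frame"][215:250,340:390],None,fx=7,fy=7,interpolation=cv2.INTER_CUBIC)
c=np.zeros((560,775,3),np.uint8);c[:,:420]=a;c[:245,425:775]=b
g=load("side0.npz");d=cv2.resize(g["frame"][290:340,235:285],None,fx=6,fy=6,interpolation=cv2.INTER_CUBIC);c[250:550,425:725]=d
cv2.imwrite("pics/b.png",c)
E
```

```text
top orange [357 226  17  16 152] [364.1 233. ] [ 0.4502 -0.3403  0.0189]
heights [-0.005  0.002  0.184  1.29 ]
dock px [0.54714309 0.02916228 0.05687245]
top red 67 [208.86567164 239.70149254] [0.51380367 0.04065367 0.11740265] [0.61394429 0.0158155  0.19175687]
side orange [244 305  28  23 353] [257.5 316.9] [ 0.4474 -0.3545  0.0188]
side red 65 [184.83076923 230.69230769] [0.47002922 0.04887686 0.08059918] [0.38867567 0.07405589 0.01058359]
```

View pics/b.png

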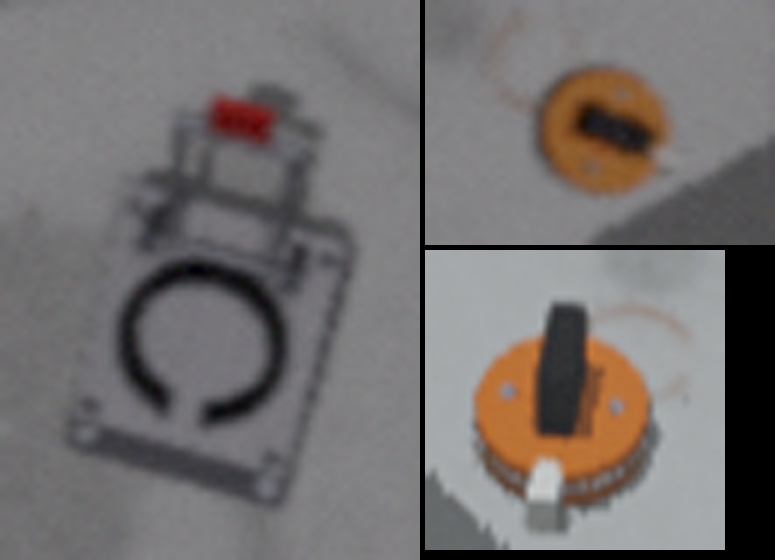

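Run:
```python
from h import *
for n in("top","side"):
    f=load(n+"0.npz");H=hsv(f);P=cloud(f)
    h,s,v=[H[...,i].astype(int) for i in range(3)]
    near=np.hypot(P[...,0]-.448,P[...,1]+.347)<.06
    m=(h>5)&(h<22)&(s>110)&near
    m|=(v<70)&near&(np.hypot(P[...,0]-.448,P[...,1]+.347)<.02)
    m=cv2.morphologyEx(m.astype(np.uint8),cv2.MORPH_CLOSE,np.ones((5,5)))
    vv,uu=np.nonzero(m&(abs(P[...,2]-.018)<.006 if n=="side" else True))
    Q=onz(f,uu,vv,.018)
    (c,r)=cv2.minEnclosingCircle(Q[:,:2].astype(np.float32)); print(n,"cell",np.round(c,4),round(r,4),Q.mean(0).round(4))
    w=(s<60)&(v>(90 if n=="top" else 150))&(np.hypot(P[...,0]-c[0],P[...,1]-c[1])<.05)&(P[...,2]>.008)&(P[...,2]<.03)
    if w.any():
        q=P[w]; q=onz(f,*np.nonzero(w)[::-1],.017); print(" lug",w.sum(),q.mean(0).round(4),np.degrees(np.arctan2(*-(q.mean(0)[:2]-c)[::-1])).round(1))
    k=(v<75)&(np.hypot(P[...,0]-c[0],P[...,1]-c[1])<.03)
    q=onz(f,*np.nonzero(k)[::-1],.046)[:,:2]; q0=q-q.mean(0); e=np.linalg.svd(q0,full_matrices=0)[2][0]; print(" bar",k.sum(),q.mean(0).round(4),np.degrees(np.arctan2(e[1],e[0])).round(1))
f=load("top0.npz");H=hsv(f);P=cloud(f);v=H[...,2].astype(int)
box=np.zeros(v.shape,bool);box[190:218,229:259]=1
m=((v<45)&box).astype(np.uint8)
c,l,st,ce=cv2.connectedComponentsWithStats(m);print(st[1:].tolist())
i=1+st[1:,4].argmax();vv,uu=np.nonzero(l==i)
yaw=np.radians(-14);C=np.array([.54,.02,.052])
for it in range(8):
    R=np.array([[np.cos(yaw),-np.sin(yaw),0],[np.sin(yaw),np.cos(yaw),0],[0,0,1]])@cv2.Rodrigues(np.array([0,-np.pi/6,0]))[0]
    n=R[:,2]; X=(onplane(f,uu,vv,C+.010*n,n)-C)@R[:,:2]
    A=np.c_[2*X,np.ones(len(X))];sol=np.linalg.lstsq(A,(X**2).sum(1),rcond=None)[0]
    d=R[:,:2]@sol[:2]; d=d-n*d[2]/n[2]*1
    C=C+d; C[2]=.052
    m0=X.mean(0)-sol[:2]; a=np.arctan2(m0[1],m0[0]); yaw+=a*.7
print("ring",C.round(4),"yaw",np.degrees(yaw).round(1),"r",np.sqrt(sol[2]+sol[:2]@sol[:2]))
# plane normal check from depth
D=P[180:225,222:266].reshape(-1,3);pp=(D-C)@R;k=(abs(pp[:,2])<.006)&(abs(pp[:,0])<.058)&(abs(pp[:,1])<.048)
q=D[k];nn=np.linalg.svd(q-q.mean(0),full_matrices=0)[2][2];nn*=np.sign(nn[2]);print("normal",nn,"yaw",np.degrees(np.arctan2(-nn[1],-nn[0])),"tilt",np.degrees(np.arccos(nn[2])),k.sum(),((q-C)@R[:,2]).mean())
# red tab
h=H[...,0];s=H[...,1];r=((h<8)|(h>172))&(s>120)&(v>60);r[:,:225]=0;r[:,270:]=0;r[:150]=0;r[185:]=0
print("tab",r.sum(),np.median(P[r],0)); print("tab local",(np.median(P[r],0)-C)@R, "expected x,z",)
```

```text
top cell [ 0.4495 -0.3444] 0.0268 [ 0.4499 -0.3436  0.018 ]
 lug 24 [ 0.4429 -0.3541  0.017 ] 55.8
 bar 42 [ 0.4495 -0.3421] 66.2
side cell [ 0.4484 -0.3505] 0.0296 [ 0.4493 -0.3527  0.018 ]
 lug 50 [ 0.4445 -0.3605  0.017 ] 68.8
 bar 138 [ 0.4468 -0.3599] -108.6
[[233, 192, 22, 23, 108]]
ring [0.5473 0.0289 0.052 ] yaw -19.4 r 0.033954052236729926
normal [-0.47498841  0.14691821  0.86764108] yaw -17.187311685108703 tilt 29.814335272161134 717 0.0019557061346331217
tab 38 [0.6181305  0.00751929 0.19956619]
tab local [0.13780477 0.00338284 0.09083314] expected x,z
```

Emit:
send_rows(
  motion=[
    {"offset": [-34.5, 22.5, 8], "turn": -52},
    {"offset": [-34.5, 22.5, 8], "turn": -52},
    {"offset": [-34.5, 22.5, 8], "turn": -52},
    {"offset": [-34.5, 22.5, 8], "turn": -52},
    {"offset": [-34.5, 22.5, 8], "turn": -52},
    {"offset": [-34.5, 22.5, 8], "turn": -52},
    {"offset": [-34.5, 22.5, 8], "turn": -52},
    {"offset": [-34.5, 22.5, 8], "turn": -52},
  ],
  hand=0,
)

```text
t: 0.9
eef_pos: [0.437, -0.3588, 0.328]
ee_rot: [3.141, 0.0, -1.974]
force: [0.5, -1.2, -0.1]
width: 0.0443
```

```bash
cat > w.py <<'E'
from station import *
from h import *
import sys
s=get_state();print({k:np.round(s[k],4) for k in("t","eef_pos","ee_rot","force","width","q")})
f=grab_frame("wrist");np.savez(sys.argv[1]+".npz",**f);print(f["cam_to_world"].round(3).tolist())
cv2.imwrite(f"pics/{sys.argv[1]}.png",f["frame"])
E
python3 w.py w1
```

```text
{'t': np.float64(0.9), 'eef_pos': array([ 0.437 , -0.3588,  0.328 ]), 'ee_rot': array([ 3.1415e+00,  1.0000e-04, -1.9737e+00]), 'force': array([ 0.4914, -1.2434, -0.0739]), 'width': np.float64(0.0443), 'q': array([-3.413e-01,  2.428e-01, -3.391e-01, -1.000e-04, -9.890e-01,
       -6.150e-02])}
[[-0.92, -0.378, -0.101, 0.41], [0.391, -0.889, -0.238, -0.423], [0.001, -0.259, 0.966, 0.306], [0.0, 0.0, 0.0, 1.0]]
```

View pics/w1.png

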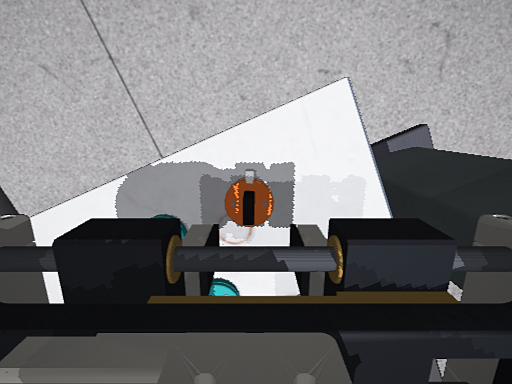

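The wrist view shows the cell at (249,200) with its lug at (249,174), between the fingers.

Run:
```python
from h import *
f=load("w1.npz");H=hsv(f);P=cloud(f);h,s,v=[H[...,i].astype(int) for i in range(3)]
box=np.zeros(v.shape,bool);box[160:232,215:285]=1
m=((h>3)&(h<22)&(s>130)&box&(v>40)).astype(np.uint8)
c,l,st,ce=cv2.connectedComponentsWithStats(m);
cs,_=cv2.findContours(m,cv2.RETR_EXTERNAL,cv2.CHAIN_APPROX_NONE);k=cv2.convexHull(np.vstack([c for c in cs if len(c)>15]))[:,0]
print("orange hull",k.min(0),k.max(0))
q=onz(f,k[:,0],k[:,1],.018)[:,:2];print("circ z18",cv2.minEnclosingCircle(q.astype(np.float32)))
vv,uu=np.nonzero(m);pm=P[(m>0)&(P[...,2]>.014)];print("orange z",np.percentile(pm[:,2],[5,50,95]),((pm.min(0)+pm.max(0))/2).round(4))
d=(v<45)&box;D=P[d&(P[...,2]>.035)&(P[...,2]<.055)];print("bar top",len(D),np.median(D,0))
b=d&(P[...,2]>.038);V,U=np.nonzero(b);q=onz(f,U,V,.046)[:,:2];r=cv2.minAreaRect((q*1000).astype(np.float32));print("bar",b.sum(),r,cv2.boxPoints(r).round(0).tolist())
w=(s<50)&(v>120)&box&(P[...,2]>.012)&(P[...,2]<.022);print("lug",w.sum(),P[w].mean(0), np.argwhere(w).mean(0))
```

```text
orange hull [225 179] [273 226]
circ z18 ((0.44826793670654297, -0.34777766466140747), 0.027941834181547165)
orange z [0.01512296 0.0162786  0.0175903 ] [ 0.4427 -0.3711  0.1602]
bar top 323 [ 0.44814378 -0.34837289  0.04413586]
bar 346 ((462.9460754394531, -350.9671325683594), (30.703956604003906, 46.35063552856445), 79.29934692382812) [[437.0, -362.0], [483.0, -370.0], [489.0, -340.0], [443.0, -332.0]]
lug 93 [ 0.43566761 -0.37443432  0.01635399] [176.39784946 249.53763441]
```

Emit:
send_rows(
  motion=[
    {"offset": [-1.4, -0.6, 2], "turn": 1.5},
    {"offset": [-1.4, -0.6, 6], "turn": 1.5},
    {"offset": [-1.4, -0.6, 10], "turn": 1.5},
    {"offset": [-1.4, -0.6, 12], "turn": 1.5},
    {"offset": [-1.4, -0.6, 12.5], "turn": 1.5},
    {"offset": [-1.4, -0.6, 12.5], "turn": 1.5},
  ],
)

```text
t: 1.55
eef_pos: [0.4471, -0.3501, 0.2028]
ee_rot: [3.14, -0.0, -2.0]
force: [0.6, -0.1, 0.7]
width: 0.044
```

Emit:
send_rows(
  motion=[
    {"offset": [0, 0, 0], "turn": 0},
    {"offset": [0, 0, 0], "turn": 0},
    {"offset": [0, 0, 0], "turn": 0},
    {"offset": [0, 0, 0], "turn": 0},
    {"offset": [0, 0, 0], "turn": 0},
  ],
  hand=-1,
  squeeze=12,
)

```text
t: 2.05
eef_pos: [0.4472, -0.3501, 0.204]
ee_rot: [-3.141, 0.0, -2.0]
force: [-0.6, 1.5, 4.4]
width: 0.0117
```

Emit:
send_rows(
  motion=[
    {"offset": [0, 0, -2], "turn": 0},
    {"offset": [0, 0, -6], "turn": 0},
    {"offset": [0, 0, -10], "turn": 0},
    {"offset": [0, 0, -14], "turn": 0},
    {"offset": [0, 0, -15], "turn": 0},
    {"offset": [0, 0, -15], "turn": 0},
  ],
)

```text
t: 2.65
eef_pos: [0.4473, -0.3501, 0.3553]
ee_rot: [-3.138, 0.0, -2.0]
force: [0.0, -0.7, -2.8]
width: 0.012
```

```bash
python3 w.py w2
```

```text
{'t': np.float64(2.65), 'eef_pos': array([ 0.4473, -0.3501,  0.3553]), 'ee_rot': array([-3.1376e+00,  4.0000e-04, -2.0004e+00]), 'force': array([ 0.0279, -0.7429, -2.7939]), 'width': np.float64(0.012), 'q': array([-0.3196,  0.2207, -0.2998,  0.    , -1.0463, -0.11  ])}
[[-0.909, -0.401, -0.111, 0.418], [0.416, -0.879, -0.234, -0.414], [-0.004, -0.259, 0.966, 0.334], [0.0, 0.0, 0.0, 1.0]]
```

View pics/w2.png

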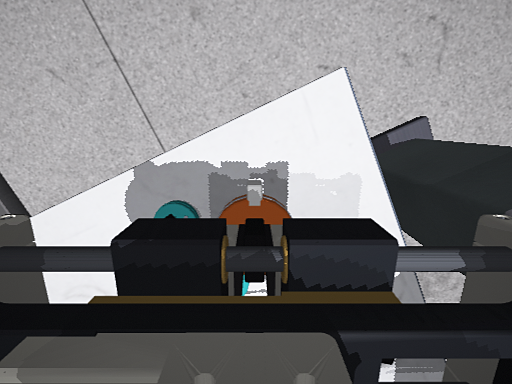

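The cell is held by its bar, with the lug visible at (255,190). Next I go downhill of the dock, with the wrist camera facing uphill, to look closely at the pocket.

Emit:
send_rows(
  motion=[
    {"offset": [-37.4, 15.7, 0], "turn": -97},
    {"offset": [-37.4, 15.7, 0], "turn": -97},
    {"offset": [-37.4, 15.7, 0], "turn": -97},
    {"offset": [-37.4, 15.7, 0], "turn": -97},
    {"offset": [-37.4, 15.7, 0], "turn": -97},
    {"offset": [-37.4, 15.7, 0], "turn": -97},
    {"offset": [-37.4, 15.7, 0], "turn": -97},
    {"offset": [-37.4, 15.7, 0], "turn": -97},
  ],
)

```text
t: 3.5
eef_pos: [0.459, 0.0516, 0.3515]
ee_rot: [3.139, 0.001, -0.794]
force: [1.6, 0.7, -1.4]
width: 0.0116
```

Emit:
send_rows(
  motion=[
    {"offset": [0, 0, 0], "turn": -8},
    {"offset": [0, 0, 0], "turn": -16},
    {"offset": [0, 0, 0], "turn": -24},
    {"offset": [0, 0, 0], "turn": -28},
    {"offset": [0, 0, 0], "turn": -28},
    {"offset": [0, 0, 0], "turn": -28},
  ],
)

```text
t: 4.1
eef_pos: [0.4597, 0.0496, 0.352]
ee_rot: [3.14, 0.002, -0.314]
force: [-0.4, 0.3, -0.8]
width: 0.012
```

```bash
python3 w.py w3
```

```text
{'t': np.float64(4.1), 'eef_pos': array([0.4597, 0.0496, 0.352 ]), 'ee_rot': array([ 3.1399e+00,  1.9000e-03, -3.1420e-01]), 'force': array([-0.3955,  0.2593, -0.7594]), 'width': np.float64(0.012), 'q': array([ 5.3510e-01,  4.8800e-02, -5.1480e-01, -4.0000e-04, -1.0098e+00,
        7.2160e-01])}
[[-0.308, 0.918, 0.249, 0.526], [-0.951, -0.298, -0.079, 0.028], [0.002, -0.262, 0.965, 0.33], [0.0, 0.0, 0.0, 1.0]]
```

View pics/w3.png

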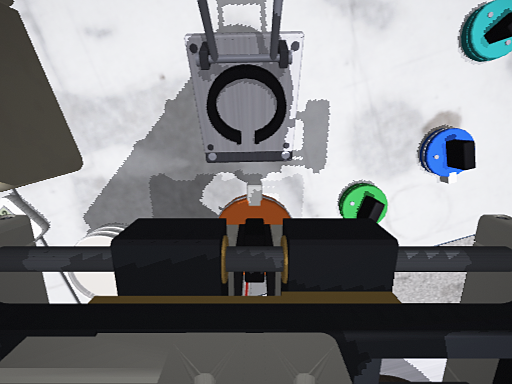

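The wrist view shows the ring centred at about (247,104), the notch at (249,138), the bail ears at (205,55) and (287,55), and no hinge rod between them.

Run:
```python
from h import *
f=load("w3.npz");H=hsv(f);P=cloud(f);v=H[...,2].astype(int)
box=np.zeros(v.shape,bool);box[62:146,204:290]=1
m=((v<60)&box).astype(np.uint8);c,l,st,ce=cv2.connectedComponentsWithStats(m);i=1+st[1:,4].argmax();print(st[i])
vv,uu=np.nonzero(l==i)
yaw=np.radians(-17.5);C=np.array([.547,.029,.052])
Ry=cv2.Rodrigues(np.array([0,-np.pi/6,0]))[0]
cont=max(cv2.findContours((l==i).astype(np.uint8),cv2.RETR_EXTERNAL,cv2.CHAIN_APPROX_NONE)[0],key=len)[:,0]
for it in range(12):
    R=cv2.Rodrigues(np.array([0,0,yaw]))[0]@Ry;n=R[:,2]
    K=(onplane(f,cont[:,0],cont[:,1],C+.010*n,n)-C)@R[:,:2]
    K=K[np.hypot(*K.T)>.0345]; A=np.c_[2*K,np.ones(len(K))];sol=np.linalg.lstsq(A,(K**2).sum(1),rcond=None)[0]
    d=R[:,:2]@sol[:2]; C=C+d-n*d[2]/n[2]; C[2]=.052
    X=(onplane(f,uu,vv,C+.010*n,n)-C)@R[:,:2]
    phi=np.arctan2(X[:,1],X[:,0]); k=(np.hypot(*X.T)>.030)&(np.hypot(*X.T)<.0375)
    ph=np.degrees(np.where(phi[k]<0,phi[k]+2*np.pi,phi[k]));hi=ph[ph>180].min();lo=ph[ph<180].max()
    a=(hi+lo)/2-180; yaw+=np.radians(a)*.7
print("C",C.round(4),"yaw",np.degrees(yaw).round(2),"r",np.sqrt(sol[2]+sol[:2]@sol[:2]).round(4),"gap",lo.round(1),hi.round(1))
D=P[35:155,190:305].reshape(-1,3);pp=(D-C)@R;k=(abs(pp[:,2])<.006)&(abs(pp[:,0])<.055)&(abs(pp[:,1])<.046)
q=D[k];nn=np.linalg.svd(q-q.mean(0),full_matrices=0)[2][2];nn*=np.sign(nn[2]);print("yaw",np.degrees(np.arctan2(-nn[1],-nn[0])),"tilt",np.degrees(np.arccos(nn[2])),k.sum(),"off",np.median((q-C)@R[:,2]))
# ears edge
e=np.argwhere((v<45)&(P[...,2]>.08)&(P[...,0]>.55)&(P[...,0]<.62)&(abs(P[...,1])<.07));E=P[e[:,0],e[:,1]];L=(E-C)@R
for s in(1,-1):
    k=L[:,1]*s>.01;print("ear",k.sum(),np.median(L[k],0).round(4))
# held cell
b=np.zeros(v.shape,bool);b[175:222,215:295]=1
w=b&(H[...,1]<50)&(v>120)&(P[...,2]>.12);print("lug",P[w].mean(0).round(4)); o=b&(H[...,1]>130);q=P[o&(P[...,2]>.1)];print("cell z",np.median(q[:,2]))
s=np.array([.4597,.0496,.352]);print((P[w].mean(0)-s)[:2]@np.array([[np.cos(-.314),np.sin(-.314)],[np.sin(-.314),-np.cos(-.314)]]).T)
```

```text
[ 207   64   79   80 2302]
C [0.5462 0.0285 0.052 ] yaw -16.77 r 0.0382 gap 167.7 192.3
yaw -16.815252543534438 tilt 30.040409443123284 7067 off -0.0006504363194032875
ear 93 [0.0547 0.0295 0.0242]
ear 91 [ 0.0526 -0.0285  0.0242]
lug [0.4837 0.0398 0.1665]
cell z 0.1643403632834737
[0.0258878  0.00187867]
```

Emit:
send_rows(
  motion=[
    {"offset": [3, 0, 2], "turn": 8},
    {"offset": [3.6, -0.7, 2], "turn": 16},
    {"offset": [3.6, -0.7, 2], "turn": 24},
    {"offset": [3.6, -0.7, 2], "turn": 32},
    {"offset": [3.6, -0.7, 2], "turn": 40},
    {"offset": [3.6, -0.7, 2], "turn": 48},
    {"offset": [3.6, -0.7, 2], "turn": 56},
    {"offset": [3.6, -0.7, 2], "turn": 64},
  ],
)

```text
t: 4.95
eef_pos: [0.4963, 0.0452, 0.3329]
ee_rot: [3.141, -0.0, -1.437]
force: [-0.3, 0.1, -1.9]
width: 0.0121
```

Emit:
send_rows(
  motion=[
    {"offset": [0, 0, 0], "turn": 8},
    {"offset": [0, 0, 0], "turn": 16},
    {"offset": [0, 0, 0], "turn": 24},
    {"offset": [0, 0, 0], "turn": 32},
    {"offset": [0, 0, 0], "turn": 40},
    {"offset": [0, 0, 0], "turn": 48},
    {"offset": [0, 0, 0], "turn": 56},
    {"offset": [0, 0, 0], "turn": 64},
  ],
)

```text
t: 5.75
eef_pos: [0.4963, 0.0452, 0.3329]
ee_rot: [3.141, -0.001, -2.554]
force: [-0.5, 0.7, -0.7]
width: 0.0123
```

Emit:
send_rows(
  motion=[
    {"offset": [0, 0, 0], "turn": 8},
    {"offset": [0, 0, 1], "turn": 16},
    {"offset": [0, 0, 2], "turn": 24},
    {"offset": [0, 0, 3], "turn": 32},
    {"offset": [0, 0, 4], "turn": 40},
    {"offset": [0, 0, 5], "turn": 48},
    {"offset": [0, 0, 5], "turn": 50.8},
    {"offset": [0, 0, 5], "turn": 50.8},
  ],
  squeeze=8,
)

```text
t: 6.55
eef_pos: [0.4963, 0.0452, 0.2827]
ee_rot: [-3.141, -0.001, 2.849]
force: [0.3, -1.1, -0.6]
width: 0.0121
```

Emit:
send_rows(
  motion=[
    {"offset": [0, 0, 2], "turn": 0},
    {"offset": [0, 0, 3], "turn": 0},
    {"offset": [0, 0, 3.3], "turn": 0},
    {"offset": [0.3, 0, 3.5], "turn": 0},
    {"offset": [0.6, 0, 3.75], "turn": 0},
    {"offset": [0.9, 0, 4.0], "turn": 0},
  ],
)

```text
t: 7.15
eef_pos: [0.4879, 0.0481, 0.2437]
ee_rot: [3.141, 0.001, 2.851]
force: [-0.0, -0.5, 0.8]
width: 0.012
```

Run:
```python
from station import *
import cv2,numpy as np
f=grab_frame("side");np.savez("s1.npz",**f)
cv2.imwrite("pics/s1.png",cv2.resize(f["frame"][130:240,190:330],None,fx=5,fy=5,interpolation=cv2.INTER_CUBIC))
```

View pics/s1.png

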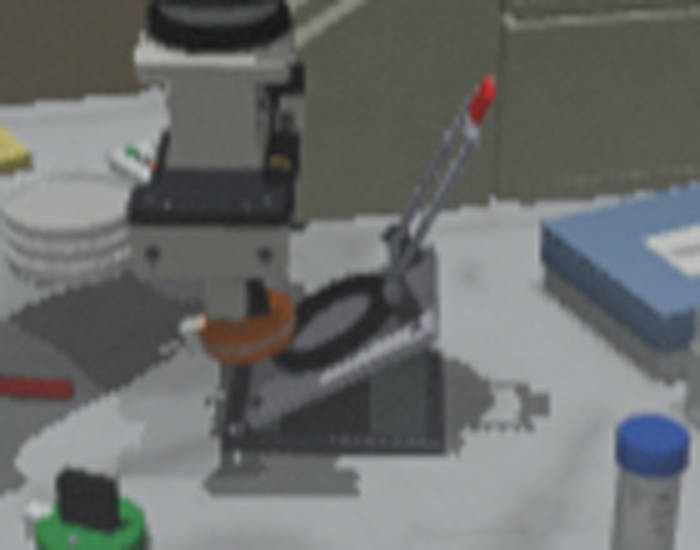

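The side view shows the cell at (248,330) resting on the ring's low edge and already tilting. I continue the arc.

Emit:
send_rows(
  motion=[
    {"offset": [0.25, 0, 0.3], "turn": 0},
    {"offset": [0.5, 0, 0.7], "turn": 0},
    {"offset": [0.7, 0, 1.1], "turn": 0},
    {"offset": [0.7, 0, 1.1], "turn": 0},
    {"offset": [0.9, 0, 0.75], "turn": 0},
    {"offset": [1.0, 0, 0.5], "turn": 0},
    {"offset": [1.0, 0, 0.5], "turn": 0},
  ],
)

```text
t: 7.9
eef_pos: [0.4782, 0.0508, 0.2388]
ee_rot: [3.141, 0.0, 2.851]
force: [-0.5, 0.5, -1.5]
width: 0.0117
```

Run:
```python
from station import *
import cv2,numpy as np
f=grab_frame("side");np.savez("s2.npz",**f)
g=grab_frame("top");np.savez("t2.npz",**g)
a=cv2.resize(f["frame"][150:240,200:300],(500,450),interpolation=cv2.INTER_CUBIC)
b=cv2.resize(g["frame"][160:250,215:275],(300,450),interpolation=cv2.INTER_CUBIC)
cv2.imwrite("pics/s2.png",np.hstack([a,b]))
```

```text
(no output)
```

View pics/s2.png

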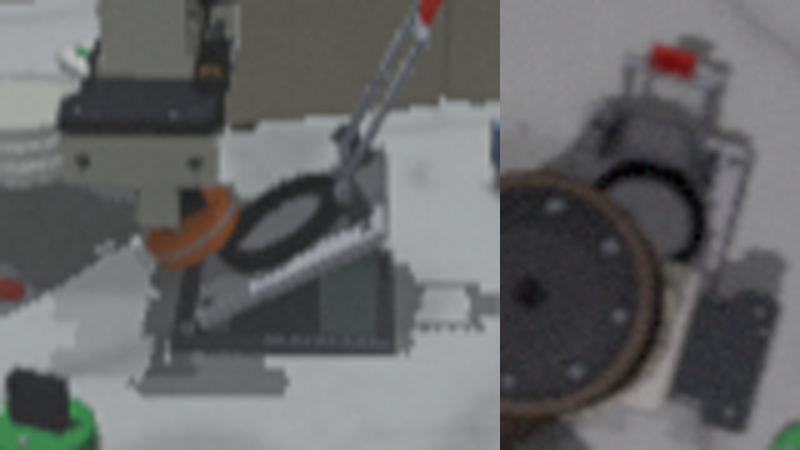

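The cell is tilted to about the plate's slope. I slide it uphill over the pocket, then go down along the plate normal.

Emit:
send_rows(
  motion=[
    {"offset": [-0.2, 0, -0.7], "turn": 0},
    {"offset": [-1.5, 0, -1.5], "turn": 0},
    {"offset": [-3, 0, -2.3], "turn": 0},
    {"offset": [-4.2, 0, -2.8], "turn": 0},
    {"offset": [-4.2, 0, -2.8], "turn": 0},
  ],
)

```text
t: 8.5
eef_pos: [0.52, 0.0387, 0.2673]
ee_rot: [3.141, 0.002, 2.85]
force: [-0.1, 0.0, -1.2]
width: 0.0119
```

Emit:
send_rows(
  motion=[
    {"offset": [-0.2, 0, 0.35], "turn": 0},
    {"offset": [-0.4, 0, 0.7], "turn": 0},
    {"offset": [-0.5, 0, 0.9], "turn": 0},
    {"offset": [-0.6, 0, 1.1], "turn": 0},
    {"offset": [-0.6, 0, 1.1], "turn": 0},
  ],
)

```text
t: 9.0
eef_pos: [0.5237, 0.037, 0.2547]
ee_rot: [-3.141, -0.001, 2.851]
force: [-1.0, -0.1, -0.1]
width: 0.0118
```

Run:
```python
from station import *
import cv2,numpy as np
f=grab_frame("side");np.savez("s3.npz",**f)
w=grab_frame("wrist");np.savez("w4.npz",**w)
a=cv2.resize(f["frame"][150:240,200:280],(400,450),interpolation=cv2.INTER_CUBIC)
b=cv2.resize(w["frame"][100:235,195:315],(400,450),interpolation=cv2.INTER_CUBIC)
cv2.imwrite("pics/s3.png",np.hstack([a,b]))
```

```text
(no output)
```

View pics/s3.png

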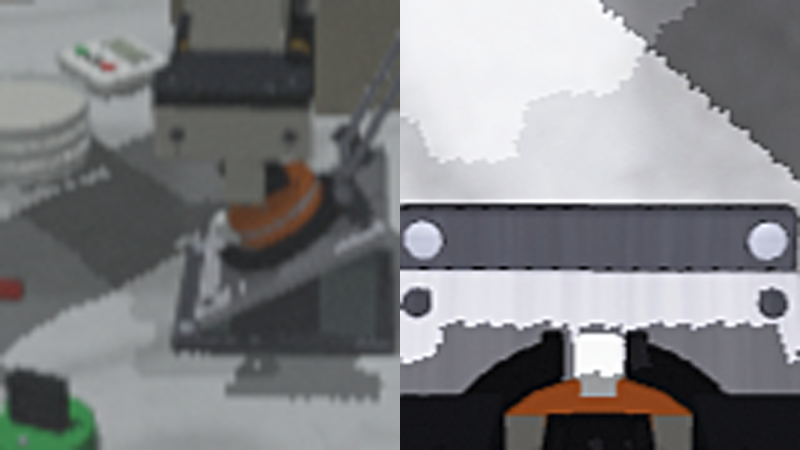

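The wrist view shows the lug at crop x≈600, centred in the notch (565–632). Continuing down.

Emit:
send_rows(
  motion=[
    {"offset": [-0.1, 0, 0.2], "turn": 0},
    {"offset": [-0.2, 0, 0.35], "turn": 0},
    {"offset": [-0.3, 0, 0.5], "turn": 0},
    {"offset": [-0.35, 0, 0.6], "turn": 0},
    {"offset": [-0.35, 0, 0.6], "turn": 0},
  ],
)

```text
t: 9.6
eef_pos: [0.5262, 0.0358, 0.2492]
ee_rot: [-3.14, -0.003, 2.851]
force: [-7.3, 0.9, 4.5]
width: 0.0115
```

```bash
cat > chk.py <<'E'
from station import *
from h import *
import sys
C=np.array([.5467,.030,.052]);R=cv2.Rodrigues(np.array([0,0,np.radians(-16.8)]))[0]@cv2.Rodrigues(np.array([0,-np.pi/6,0]))[0]
st=get_state();print(st["t"],st["eef_pos"].round(4),st["force"].round(1),st["width"])
for n in sys.argv[1:]:
    f=grab_frame(n);H=hsv(f);P=cloud(f);L=(P-C)@R
    o=(H[...,0]>3)&(H[...,0]<22)&(H[...,1]>130)&(np.abs(L).max(-1)<.06)
    q=L[o];print(n,"orange local",len(q),np.percentile(q,[3,50,97],axis=0).round(4).tolist())
    top=q[q[:,2]>np.percentile(q[:,2],40)];A=np.c_[top[:,:2],np.ones(len(top))];print(" top plane",np.linalg.lstsq(A,top[:,2],rcond=None)[0].round(4))
E
python3 chk.py side
```

```text
9.6 [0.5262 0.0358 0.2492] [-7.3  0.9  4.5] 0.011470994404154673
side orange local 67 [[-0.0153, -0.0294, 0.0106], [0.0146, -0.0215, 0.0214], [0.0272, -0.0048, 0.0257]]
 top plane [0.0559 0.0873 0.0241]
```

Emit:
send_rows(
  motion=[
    {"offset": [0.1, 0, -0.05], "turn": 0},
    {"offset": [0.2, 0, -0.1], "turn": 0},
    {"offset": [0.2, 0, -0.1], "turn": 0},
    {"offset": [0.2, 0, -0.1], "turn": 0},
  ],
  hand=-0.55,
)

```text
t: 10.05
eef_pos: [0.5259, 0.0368, 0.2507]
ee_rot: [3.141, 0.001, 2.851]
force: [-0.1, -0.1, -0.3]
width: 0.0196
```

```bash
python3 chk.py side; python3 w.py w5 >/dev/null
python3 - <<'E'
from h import *
from station import *
f=grab_frame("side");w=cv2.imread("pics/w5.png")
a=cv2.resize(f["frame"][150:240,200:280],(400,450),interpolation=cv2.INTER_CUBIC)
b=cv2.resize(w[100:235,195:315],(400,450),interpolation=cv2.INTER_CUBIC)
cv2.imwrite("pics/s4.png",np.hstack([a,b]))
E
```

```text
10.05 [0.5259 0.0368 0.2507] [-0.1 -0.1 -0.3] 0.019582566939907783
side orange local 70 [[-0.0201, -0.0282, 0.0142], [0.009, -0.0178, 0.018], [0.0255, 0.0052, 0.0195]]
 top plane [ 0.002  -0.0002  0.0188]
```

View pics/s4.png

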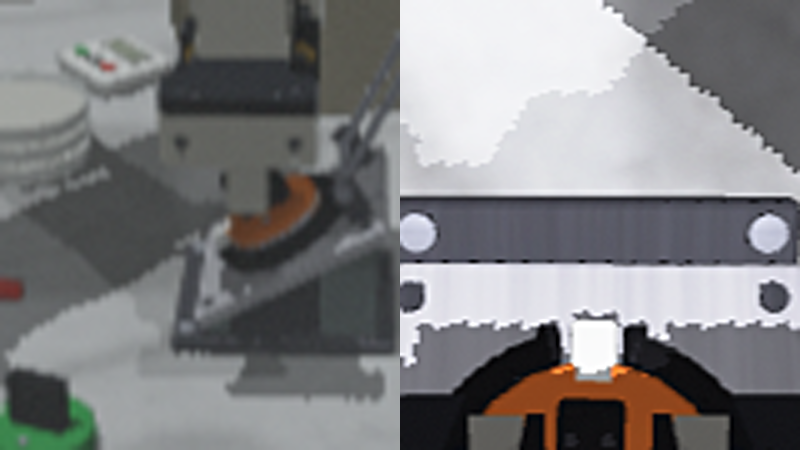

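The cell sits at plate height: its top plane is parallel to the plate at 18.8 mm and the lug is in the notch. I release it, lift off and go behind the bail.

Emit:
send_rows(
  motion=[
    {"offset": [0, 0, 0], "turn": 0},
    {"offset": [0, 0, 0], "turn": 0},
    {"offset": [0, 0, -1], "turn": 0},
    {"offset": [0, 0, -4], "turn": 0},
    {"offset": [0, 0, -9], "turn": 0},
    {"offset": [0, 0, -14], "turn": 0},
    {"offset": [0, 0, -19], "turn": 0},
    {"offset": [0, 0, -19], "turn": 0},
  ],
  hand=-0.2,
)

```text
t: 11.0
eef_pos: [0.5268, 0.0366, 0.4491]
ee_rot: [3.135, 0.011, 2.852]
force: [0.1, 1.2, -0.7]
width: 0.0351
```

Emit:
send_rows(
  motion=[
    {"offset": [-4, 0, 0], "turn": 0},
    {"offset": [-8, 0, 0], "turn": 0},
    {"offset": [-12, 0, 0], "turn": 0},
    {"offset": [-13, 0, 0], "turn": 0},
    {"offset": [-13, 0, 0], "turn": 0},
    {"offset": [-13, 0, 0], "turn": 0},
  ],
  hand=-1,
)

```text
t: 11.6
eef_pos: [0.6497, -0.0007, 0.4405]
ee_rot: [-3.141, -0.001, 2.85]
force: [-0.5, -0.6, 0.9]
width: 0.0006
```

```bash
python3 chk.py side top
python3 - <<'E'
from chk import C,R
from h import *
from station import *
f=grab_frame("side");H=hsv(f);P=cloud(f);L=(P-C)@R
r=((H[...,0]<6)|(H[...,0]>172))&(H[...,1]>130)&(P[...,2]>.1)&(abs(L[...,1])<.05);q=(P[r]-C)
print("tab",r.sum(),(np.median(q,0)@[.957,-.289,0]),np.median(P[r],0))
E
```

```text
11.6 [ 0.6497 -0.0007  0.4405] [-0.5 -0.6  0.9] 0.0005837554216274095
side orange local 101 [[-0.0205, -0.0284, 0.0139], [0.007, -0.0154, 0.0183], [0.0258, 0.0089, 0.0202]]
 top plane [0.0064 0.0151 0.0192]
top orange local 246 [[-0.0263, -0.0261, 0.0103], [0.0021, -0.0042, 0.0195], [0.0244, 0.0257, 0.0475]]
 top plane [0.0652 0.014  0.0245]
11.7 [ 6.493e-01 -4.000e-04  4.411e-01] [-1.   0.1 -0.3] 0.0004718587334965534
tab 23 0.0767390390208466 [ 0.61691471 -0.0030227   0.19674905]
```

The cell stayed home (side top plane 19 mm). The tab is at u=77 mm, z=197 mm, as expected, and the fingers are at u=107 mm. I lower behind it and push it over.

Emit:
send_rows(
  motion=[
    {"offset": [0, 0, 4], "turn": 0},
    {"offset": [0, 0, 8], "turn": 0},
    {"offset": [0, 0, 9.4], "turn": 0},
    {"offset": [0, 0, 9.4], "turn": 0},
  ],
)

```text
t: 12.15
eef_pos: [0.6494, -0.0004, 0.345]
ee_rot: [-3.14, -0.003, 2.851]
force: [0.3, -0.3, -0.2]
width: 0.0004
```

Emit:
send_rows(
  motion=[
    {"offset": [1.5, 0, 0], "turn": 0},
    {"offset": [3, 0, 0], "turn": 0},
    {"offset": [4, 0, 0], "turn": 0},
    {"offset": [5, 0, 0], "turn": 0},
    {"offset": [6, 0, 0], "turn": 0},
    {"offset": [7, 0, 0], "turn": 0},
    {"offset": [8, 0, 0], "turn": 0},
    {"offset": [9, 0, 0], "turn": 0},
  ],
)

```text
t: 12.95
eef_pos: [0.5632, 0.0254, 0.3464]
ee_rot: [-3.142, -0.0, 2.851]
force: [0.1, 0.4, -0.3]
width: 0.0003
```

Emit:
send_rows(
  motion=[
    {"offset": [0.8, 0, 0], "turn": 0},
    {"offset": [1.4, 0, 0], "turn": 0},
    {"offset": [1.4, 0, 0], "turn": 0},
    {"offset": [1.4, 0, -4], "turn": 0},
    {"offset": [1.4, 0, -9], "turn": 0},
    {"offset": [1.4, 0, -12], "turn": 0},
    {"offset": [1.4, 0, -12], "turn": 0},
    {"offset": [1.4, 0, -12], "turn": 0},
  ],
)

```text
t: 13.75
eef_pos: [0.5507, 0.0292, 0.4669]
ee_rot: [3.14, 0.001, 2.851]
force: [-0.4, -0.3, -0.3]
width: 0.0005
```

Emit:
send_rows(
  motion=[
    {"offset": [-4, 0, 0], "turn": 0},
    {"offset": [-8, 0, 0], "turn": 0},
    {"offset": [-12, 0, 0], "turn": 0},
    {"offset": [-13, 0, 0], "turn": 0},
    {"offset": [-13, 0, 0], "turn": 0},
    {"offset": [-13, 0, 0], "turn": 0},
  ],
)

```text
t: 14.35
eef_pos: [0.6749, -0.0081, 0.4648]
ee_rot: [-3.14, -0.002, 2.85]
force: [0.8, 0.0, -0.1]
width: 0.0004
```

Run:
```python
from chk import C,R
from h import *
from station import *
f=grab_frame("side");H=hsv(f);P=cloud(f);L=(P-C)@R
r=((H[...,0]<6)|(H[...,0]>172))&(H[...,1]>130)&(abs(L[...,1])<.03)&(L[...,2]<.2)
print("tab",r.sum(),np.median(L[r],0))
g=grab_frame("top")
a=cv2.resize(f["frame"][150:240,200:280],(400,450),interpolation=cv2.INTER_CUBIC)
b=cv2.resize(g["frame"][155:245,215:295],(400,450),interpolation=cv2.INTER_CUBIC)
cv2.imwrite("pics/e.png",np.hstack([a,b]))
for n,p in(("top",g),("side",f)):
    p0=load(n+"0.npz");d=cv2.absdiff(p["frame"],p0["frame"]).max(-1)>60
    _,_,s,c=cv2.connectedComponentsWithStats(d.astype(np.uint8));print(n,[(x[4].item(),np.round(y).tolist()) for x,y in zip(s[1:],c[1:]) if x[4]>25])
```

```text
14.35 [ 0.6749 -0.0081  0.4648] [ 0.8  0.  -0.1] 0.0003732284367488005
tab 44 [-0.16135245 -0.00320625  0.04279557]
top [(126, [259.0, 52.0]), (5624, [233.0, 100.0]), (51, [241.0, 69.0]), (151, [155.0, 99.0]), (500, [88.0, 116.0]), (167, [117.0, 122.0]), (184, [147.0, 127.0]), (102, [285.0, 132.0]), (39, [101.0, 135.0]), (53, [267.0, 142.0]), (6867, [158.0, 249.0]), (267, [282.0, 150.0]), (89, [257.0, 151.0]), (70, [250.0, 171.0]), (192, [243.0, 205.0]), (287, [365.0, 233.0]), (3839, [332.0, 264.0]), (2541, [488.0, 360.0]), (3329, [296.0, 360.0]), (116, [187.0, 379.0])]
side [(444, [331.0, 13.0]), (448, [311.0, 29.0]), (49, [322.0, 29.0]), (916, [85.0, 51.0]), (155, [23.0, 52.0]), (70, [314.0, 46.0]), (2476, [79.0, 102.0]), (28, [106.0, 67.0]), (33, [301.0, 71.0]), (96, [30.0, 79.0]), (205, [104.0, 101.0]), (2578, [83.0, 164.0]), (55, [307.0, 176.0]), (379, [289.0, 189.0]), (163, [329.0, 179.0]), (89, [250.0, 186.0]), (264, [179.0, 197.0]), (55, [237.0, 197.0]), (57, [255.0, 195.0]), (60, [321.0, 209.0]), (940, [198.0, 217.0]), (121, [101.0, 212.0]), (79, [332.0, 224.0]), (284, [105.0, 234.0]), (2870, [209.0, 345.0]), (678, [258.0, 317.0]), (616, [7.0, 364.0])]
```

View pics/e.png

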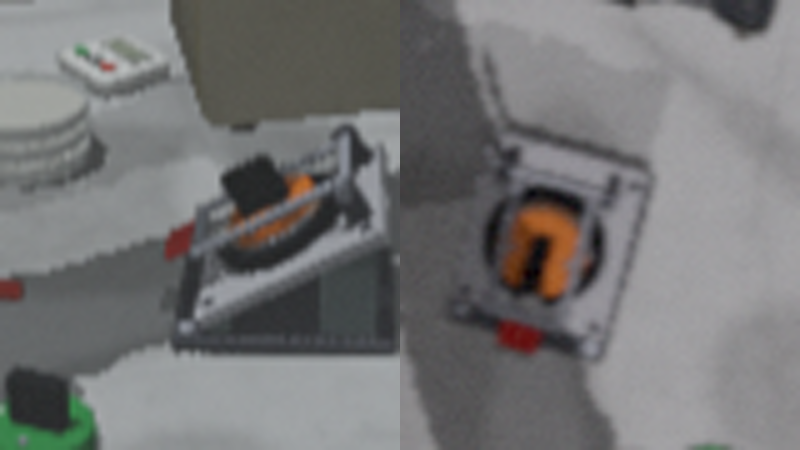

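The bail lies across the cell, with the red tab at (180,240) in the side crop and (518,336) in the top crop. The tab number above was picked off the red pen, so I measure it again, excluding the pen, before handing in.

Emit:
send_rows(
  motion=[
    {"offset": [0, 0, 0], "turn": 0},
    {"offset": [0, 0, 0], "turn": 0},
    {"offset": [0, 0, 0], "turn": 0},
    {"offset": [0, 0, 0], "turn": 0},
    {"offset": [0, 0, 0], "turn": 0},
    {"offset": [0, 0, 0], "turn": 0},
  ],
)

```text
t: 15.05
eef_pos: [0.6751, -0.0081, 0.4664]
ee_rot: [3.142, 0.0, 2.851]
force: [-0.6, 0.2, 0.0]
width: 0.0003
```

Run:
```python
from chk import C,R
from h import *
from station import *
for n in("top","side"):
    f=grab_frame(n);H=hsv(f);P=cloud(f);L=(P-C)@R
    r=((H[...,0]<6)|(H[...,0]>172))&(H[...,1]>120)&(abs(L[...,1])<.03)&(abs(L[...,0]+.06)<.03)
    print(n,"tab",r.sum(),np.median(L[r],0).round(4),"expect x -.059 z .025")
    p0=load(n+"0.npz");H0=hsv(p0)
    for nm,lo,hi in(("blue cell/tube",(110,150,40),(125,255,255)),("orange",(5,150,60),(22,255,255))):
        for h in(H0,H):
            _,_,s,c=cv2.connectedComponentsWithStats(cv2.inRange(h,lo,hi));print("  ",nm,[np.round(y,1).tolist() for x,y in zip(s[1:],c[1:]) if x[4]>25])
print(job_done())
```

```text
15.05 [ 0.6751 -0.0081  0.4664] [-0.6  0.2  0. ] 0.00031558204658238
top tab 41 [-0.0564  0.0001  0.0253] expect x -.059 z .025
   blue cell/tube [[317.6, 170.0], [307.4, 243.8]]
   blue cell/tube [[317.4, 169.7]]
   orange [[332.5, 142.5], [28.9, 174.0], [364.2, 233.1]]
   orange [[332.4, 142.5], [29.4, 174.0], [242.9, 204.3]]
side tab 19 [-0.056  -0.0107  0.0253] expect x -.059 z .025
   blue cell/tube [[320.6, 217.1], [229.3, 262.8]]
   blue cell/tube [[320.2, 216.7], [229.3, 262.7]]
   orange [[317.0, 12.7], [323.4, 20.0], [407.3, 31.6], [363.4, 224.9], [257.5, 316.9]]
   orange [[406.9, 31.6], [363.4, 225.2]]
the job is handed in; nothing more can be done
None
```

The job is done and handed in at about 15 s. The amber cell is fully home in the pocket with its lug in the notch, and the bail lies down across it.

I gripped the cell by its handle and tilted it to the slope against the ring's low edge. It caught about 5 mm high on the first push down, and dropped home when I opened the fingers slightly. I then pushed the bail over from behind with closed fingers, and backed the arm off clear of everything.

**Last checks:**
- **Cell:** the side view put its top plane parallel to the plate at about 19 mm, against 18 mm nominal. The top-view plane fit disagreed (about 24 mm), probably because it picked up points off the cell's top face.
- **Bail:** the tab is 25 mm over the plate in both views, matching a closed bail. An earlier tab reading was wrong because it picked up the red pen.
- **Other objects:** the tube, blue cell and bottle had not moved in the side view. In the top view the blue cell's colour blob was missing at the end, probably in the arm's shadow or hidden by it. I did not measure the petri dishes at the end; they look undisturbed in the final picture.

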